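Lock the rock pegs in the caddy before the kea come

ROBOT

A 6-joint arm with a two-finger parallel gripper is mounted at the origin on the work surface. World frame = base frame: x ahead of the robot, y to its left, z up, the work surface at z = 0. Lengths are in mm, angles in rad, forces in N, time in s.
With the tool pointing down it reaches from about 350 to 975 mm from the base axis. Payload 7.1 kg.
Tool frame: the origin (TCP) lies midway between the tips of the shut fingers; the grasp point (between the pads) lies ctrl.grip_point_offset behind it (ctrl.grip_point_offset is the distance from the TCP to the grasp point, in mm); z points along the fingers, y is the line along which they close (so a half turn about z gives the same grasp; the last joint's range is limited). The gripper opens to 88 mm and grips with 3 to 60 N. Pads are 20 mm wide; open, the fingers measure 115 mm over their backs; the gripper's body (75 mm by 178 mm) begins 61 mm behind the grasp point.
Start: joints at [-1.279, 0.423, 1.63, -0, 1.089, -0.019], TCP at [191.155, -595.033, 222.675] pointing down, gripper open.
Joint ranges: [-3, 3], [-0.9, 2.11], [0.09, 2.58], [-1.31, 4.45], [0.11, 2.69], [-2.54, 2.54]. Speed limits (rad/s): [2.39, 2.39, 3.01, 3.14, 3.14, 3.14].

INTERFACE

Orientations are given as a rotation vector (axis times angle).
In Python, from workcell import ctrl, get_image, close_job, finder gives the robot as it stands.
- The arm moves only by the tool servo_tool, never from a script. Its argument "deltas" is a list of rows, each a list of 2 entries, a list of its own where there are three numbers: the shift along the tool's x, y, z in mm, then the turn, a rotation vector about the tool's x, y, z in rad. A call has 1 to 5 rows; each row is the pose to reach, as a shift and turn from the pose commanded when the call began, along the tool's axes at that moment; what a row does not reach only later rows make up. A row lasts 1/12 s, in which the tool goes at most 41.7 mm and 7.16 degrees, less where a joint would pass 70% of its speed; a pose out of reach is approached as far as the arm can. A call with a gripper value outside its range is refused whole. "grip" is the closure, from -1 (fully open) to 1 (shut), so that 0 is half open, set as the call begins (left out, the last holds). The fingers move at their own pace and stop on an object; the grip force is fixed at half the most. Time passes only in rows, so rows that repeat a pose let the fingers close. It gives the time, the measured TCP pose, the force, the opening and the grip force at its end, in the units of the state.
- ctrl.get_obs(): the state, without advancing time (a new reading comes with each control period).
- get_image(name): name is "scene" or "top" or "wrist"; returns a dict with "frame" (400x640x3 uint8, blue, green, red), "depth" (400x640 float32, mm along the optical axis (not along the pixel's ray), 0 where there is no reading), "K" (3x3 intrinsics, pixels), "dist" ([k1, k2, p1, p2, k3] as OpenCV has them; the pictures are not rectified), "pose" (4x4, takes a point from camera to world coordinates). Camera axes: x right, y down, z forward; pixel columns grow to the right and rows downward; lengths in mm; the calibration is good to about 2 mm. A picture is of the moment at which its call begins.
- close_job(): hands the job in; it is judged then, once.
Trained networks look in a picture, given as the dict that the camera call returned (one of the last four; its "shot" number tells which), for a name from the list of things; names that differ only in an ending like _2 or _b are one class to them, and where a whole thing is asked for, a point or a joint stands for the part that bears it (a point fixed in the world has none). Each returns a list of dicts, best first, with "score" (0 to 1); they miss things now and then, are a little off and sometimes report something else, mostly with a low value. They report only what shows in the picture. A call takes as long as a camera call.
- finder.search_frame(query, picture): "rect" ([centre column, centre row, width, height] as shares, 0 to 1, of the picture: columns of its width, rows of its height, round what is visible of it).
- finder.silhouettes(query, picture): "mask" (400x640 bool, what is visible of it) and "rect" ([centre column, centre row, width, height] as shares, 0 to 1, of the picture: columns of its width, rows of its height, round what is visible of it).
The state is a dict: "t": time; "qpos": joint angles; "qvel": joint speeds; "joint_torque": joint torques, N m; "ee_pos": TCP position; "orientation": TCP orientation; "ft_force": force on the tool from outside, world axes, zero at the start; "moment": the same for the moment, N m; "width": finger opening in mm; "grasp_force": force on a finger pad.
Only numpy, scipy, OpenCV 4.12 (cv2) and the standard library are available. Lean on these libraries where they do the work, as an engineer would, in place of code of your own. Each camera call takes 0.05 s, during which the arm holds its last target. There are 200 camera calls.

TASK

Take every rock peg out of the wooden drying block and stand it right down in a hole of the caddy's rack, then shut the caddy's lid over them. Next lock it with the steel C-hook: swing its tip round through the ring that sticks up through the lid until the ring is at the middle of the hook's curve and the curve's middle runs straight through the ring, and leave the hook lying flat on the lid; leave everything else on the bench where it is.

Things in the scene. Friction and masses are not known exactly. Their poses are not given: they have to be found in the camera images.
- caddy: Green plastic tool caddy, fixed to the bench, 140 (its x) x 290 (its y) mm, rim 95 mm high, walls 5 mm. Origin: centre of its underside on the bench; z up. Inside is a solid green rack, top 60 mm above the bench, with five blind holes in a row along y. The lid is hinged on the +x rim. With the lid shut the lid's flat top is 135 mm above the bench.
- eye (a point): Centre of the steel ring (eye) standing on a stem fixed to the caddy, at caddy (0, +105, 145) mm. The ring stands upright in the caddy's y-z plane, so its hole looks along the caddy's x axis; inside diameter 28 mm, bar 7 mm, top 166 mm above the bench. When the lid is shut the ring pokes up through a slot in the lid, its centre 10 mm above the lid's top.
- hole0 (a point): Mouth centre of rack hole 0 in the caddy, at caddy (-30, -120, 60) mm: square hole 19 mm wide, 50 mm deep (its floor 10 mm above the bench), axis vertical.
- hole1 (a point): Mouth centre of rack hole 1 in the caddy, at caddy (-30, -80, 60) mm: square hole 19 mm wide, 50 mm deep (its floor 10 mm above the bench), axis vertical.
- hole2 (a point): Mouth centre of rack hole 2 in the caddy, at caddy (-30, -40, 60) mm: square hole 19 mm wide, 50 mm deep (its floor 10 mm above the bench), axis vertical.
- hole3 (a point): Mouth centre of rack hole 3 in the caddy, at caddy (-30, 0, 60) mm: square hole 19 mm wide, 50 mm deep (its floor 10 mm above the bench), axis vertical.
- hole4 (a point): Mouth centre of rack hole 4 in the caddy, at caddy (-30, 40, 60) mm: square hole 19 mm wide, 50 mm deep (its floor 10 mm above the bench), axis vertical.
- lid (a joint): Angle of the caddy's flip-top lid: 0 shut, about 1.95 fully open (leaning back beyond its hinge). The hinge line is parallel to the caddy's y at caddy x = +70, z = 95 mm. A hollow cover 140 x 290 x 40 mm high with 5 mm walls, 0.25 kg, damped; below about 1.0 rad it falls shut by itself, above about 1.35 it falls back open. It can be pushed over from behind at its outer top.
- lid_edge (a point): Middle of the lid's outer top edge on the side away from the hinge (caddy (-70, 0, 135) mm when shut).
- block: Wooden drying block, fixed, 230 (its x) x 70 (its y) x 55 mm high; origin at the centre of its underside. Five blind square holes (19 mm) in a row along its x at -90, -45, 0, 45, 90 mm, floor 12 mm above the bench; the pegs stand in some of these at the start.
- peg0: Heavy steel rock peg, 118 mm long, about 0.2 kg: shaft 16 mm in diameter with a chamfered foot, round head 26 mm in diameter from 94 to 118 mm above the foot. Origin: centre of the foot; z along the shaft to the head. May be absent.
- peg1: Heavy steel rock peg, 118 mm long, about 0.2 kg: shaft 16 mm in diameter with a chamfered foot, round head 26 mm in diameter from 94 to 118 mm above the foot. Origin: centre of the foot; z along the shaft to the head. May be absent.
- peg2: Heavy steel rock peg, 118 mm long, about 0.2 kg: shaft 16 mm in diameter with a chamfered foot, round head 26 mm in diameter from 94 to 118 mm above the foot. Origin: centre of the foot; z along the shaft to the head. May be absent.
- peg3: Heavy steel rock peg, 118 mm long, about 0.2 kg: shaft 16 mm in diameter with a chamfered foot, round head 26 mm in diameter from 94 to 118 mm above the foot. Origin: centre of the foot; z along the shaft to the head. May be absent.
- peg4: Heavy steel rock peg, 118 mm long, about 0.2 kg: shaft 16 mm in diameter with a chamfered foot, round head 26 mm in diameter from 94 to 118 mm above the foot. Origin: centre of the foot; z along the shaft to the head. May be absent.
- hook: Steel C-hook lying flat: a half circle of 10 mm round bar, radius 50 mm to the bar's middle, about 0.12 kg. Origin: centre of that circle on the underside. Its bar runs from the heel at (-50, 0) through (0, +50) to the free tip at (+50, 0) mm. On the heel stands a wooden paddle grip, 12 mm (x) by 26 mm (y), top 62 mm above the underside.
- hook_mid (a point): Middle of the hook's curve, in the bar: hook (0, 50, 5) mm.
- hook_tip (a point): Free tip of the hook: hook (50, 0, 5) mm.
- mallet: Wooden mallet lying on the bench, head 70 x 120 x 70 mm, 350 mm long over all; leave alone.
- pot_b: Terracotta pot, 90 mm across, 85 high, on the bench; leave alone.
- trowel: Hand tool with a flat blade lying on the bench; leave alone.
- tin: Aluminium tin, 72 mm across, 100 high; leave alone.
- jar: Glass jar, 70 mm across, 110 high; leave alone.

How it is judged:
By the outcome, as a careful person would: the job done as asked, in the order asked, and still so for the second after the job is handed in, with the robot touching nothing.
Of peg0, peg1, peg2, peg3, peg4 only 3 to 5 are there at a start; the rules pass over those that are not, and their reading is None.
At some moment in a run one of hook may be knocked a few centimetres aside while the robot is not near it.
It also fails if it takes over 210 s, if anything falls off the work surface, if the arm or the gripper's body presses on something with over 40 N, if the wrist force passes 120 N, or if a joint passes its speed limit or range.

## Working session

There is one attempt and no reset: what is moved stays moved. The work goes in short steps, Python scripts to look and compute and a tool call to move; the robot and the scene stay as the last step left them, time stands still between calls to the robot, and variables do not carry over. Pictures are saved under pics/ and viewed, at most 14 in all, crops included, and the job is handed in when it is done.

Besides the shell and the picture viewer there is one more tool, called after "Emit:" as name([rows], argument=value, ...), one row to a line, values as JSON. servo_tool: Moves the arm, as the interface text tells. Its arguments: {"type":"object","properties":{"deltas":{"type":"array","items":{"type":"array"}},"grip":{"type":"number"}},"required":["deltas"]}

```bash
ls; mkdir -p pics; cat > h.py <<'E'
import numpy as np, cv2
from workcell import ctrl, get_image, close_job, finder
from scipy.spatial.transform import Rotation as R
def cloud(im):
    d=im["depth"]; h,w=d.shape
    u,v=np.meshgrid(np.arange(w),np.arange(h))
    p=cv2.undistortPoints(np.stack([u,v],-1).reshape(-1,1,2).astype(np.float32),np.array(im["K"]),np.array(im["dist"])).reshape(h,w,2)
    c=np.dstack([p[...,0]*d,p[...,1]*d,d]); T=np.array(im["pose"])
    W=c@T[:3,:3].T+T[:3,3]; W[d==0]=np.nan
    return W
def st():
    o=ctrl.get_obs(); print("t",round(o["t"],2),"p",np.round(o["ee_pos"],1),"w",round(o["width"],1),"gf",np.round(o["grasp_force"],1),"F",np.round(o["ft_force"],1)); print(np.round(R.from_rotvec(o["orientation"]).as_matrix(),3).tolist(),"q",np.round(o["qpos"],2)); return o
E
python3 - <<'E'
from h import *
print(ctrl.grip_point_offset); st()
for n in ["top","scene"]:
    im=get_image(n); cv2.imwrite(f"pics/{n}0.png",im["frame"])
    W=cloud(im); np.savez(f"{n}0.npz",W=W,f=im["frame"])
    print(n,np.round(im["pose"],2).tolist())
    for q in ["caddy","lid","eye","block","peg0","hook","hook_tip"]:
        for r in finder.silhouettes(q,im)[:6]:
            m=r["mask"]; P=W[m]; P=P[~np.isnan(P[:,0])]
            print(q,round(r["score"],2),np.round(np.array(r["rect"])*[640,400,640,400]).astype(int),m.sum(),np.round(np.median(P,0)) if len(P) else None, np.round(np.percentile(P[:,2],98)) if len(P) else None)
E
```

```text
pics
18.700000000000003
t 0.0 p [ 191.  -594.5  221.9] w 88.0 gf 0.0 F [ 0.9 -0.3  0.5]
[[0.952, 0.306, -0.0], [0.306, -0.952, 0.001], [0.0, -0.002, -1.0]] q [-1.28  0.42  1.63  0.    1.09 -0.02]
top [[0.02, -1.0, 0.09, 399.31], [-1.0, -0.02, 0.0, 14.0], [-0.0, -0.09, -1.0, 1638.94], [0.0, 0.0, 0.0, 1.0]]
caddy 0.88 [391 188  80  98] 6850 [ 564. -222.   86.] 224.0
eye 0.72 [390 186  81  94] 6723 [ 563. -221.   86.] 224.0
block 0.79 [250 217  30  71] 1347 [477. 263.  54.] 129.0
block 0.67 [392 187  85  95] 6862 [ 564. -222.   86.] 224.0
block 0.33 [221 150  24  25] 399 [681. 361.  98.] 108.0
peg0 0.41 [246 215  13   8] 56 [467. 264. 129.] 135.0
peg0 0.37 [242 241   7   5] 48 [378. 271. 129.] 135.0
hook_tip 0.63 [304 193  21  28] 169 [559. 100.   8.] 66.0
hook_tip 0.41 [390 188  78 101] 6838 [ 564. -223.   86.] 224.0
scene [[-0.46, 0.5, -0.73, 1489.95], [0.89, 0.24, -0.39, 528.41], [-0.02, -0.83, -0.56, 839.52], [0.0, 0.0, 0.0, 1.0]]
caddy 0.94 [255 192 106 109] 6216 [ 584. -222.   90.] 222.0
lid 0.97 [239 179  71  72] 2597 [ 572. -284.  148.] 224.0
eye 0.81 [254 195 107 104] 6227 [ 583. -222.   90.] 222.0
block 0.67 [392 232  49  51] 1198 [525. 278.  53.] 58.0
block 0.38 [256 195 103 103] 6171 [ 583. -222.   91.] 222.0
peg0 0.68 [396 213   5  23] 139 [474. 269. 111.] 132.0
peg0 0.66 [405 202   8  18] 86 [384. 277. 116.] 132.0
peg0 0.62 [196 208  33  25] 236 [ 675. -457.    4.] 15.0
peg0 0.55 [255 192 100 106] 6190 [ 583. -222.   90.] 222.0
hook 0.64 [332 224  28  28] 104 [512.  93.  33.] 64.0
hook_tip 0.54 [332 226  28  22] 64 [512.  98.  31.] 62.0
hook_tip 0.15 [254 192 107 101] 6076 [ 582. -222.   91.] 222.0
```

View pics/top0.png

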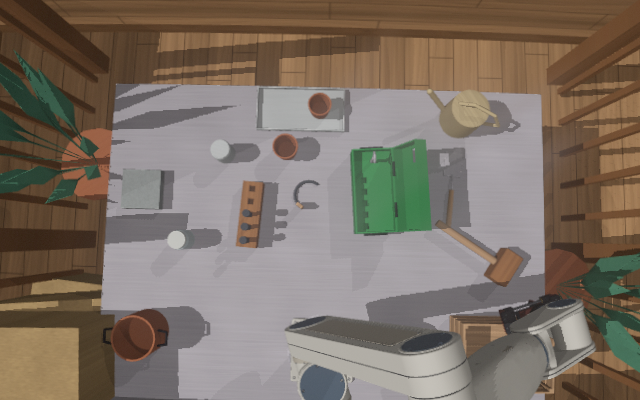

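View pics/scene0.png

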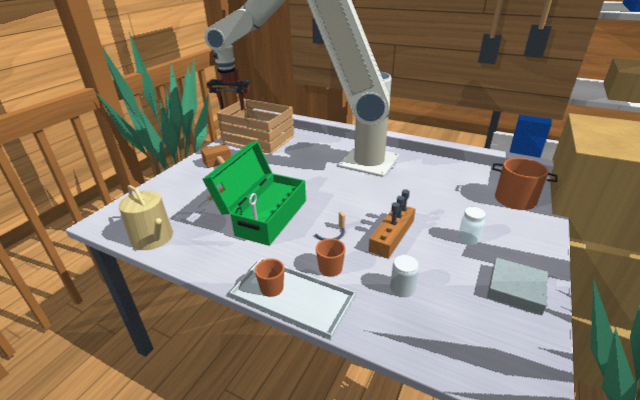

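The pictures show three pegs standing in the block at about (247,212), (247,226) and (243,240) in the top view. The caddy lid is open toward world -y, the ring is at about (374,157), and the hook's paddle is at (299,206) with its tip near (318,182).

```bash
python3 - <<'E'
from h import *
W=np.load("top0.npz")["W"]; S=np.load("scene0.npz")["W"]
def show(n,P):
    r=cv2.minAreaRect(P[:,:2].astype(np.float32)); print(n,len(P),np.round(np.median(P,0),1),"rect",np.round(r[0],1),np.round(r[1],1),round(r[2],1))
for nm,C in [("top",W),("scene",S)]:
    C=C.reshape(-1,3); C=C[~np.isnan(C[:,0])]
    b=lambda x0,x1,y0,y1,z0,z1: C[(C[:,0]>x0)&(C[:,0]<x1)&(C[:,1]>y0)&(C[:,1]<y1)&(C[:,2]>z0)&(C[:,2]<z1)]
    show(nm+" rim",b(400,740,-300,-100,91,99)); show(nm+" rack",b(400,740,-300,-100,57,63))
    e=b(400,740,-260,-100,110,175); show(nm+" eye",e)
    show(nm+" blocktop",b(350,620,215,330,51,59))
    h=b(350,620,215,330,120,135)
    for x0 in (350,405,450,): 
        q=h[(h[:,0]>x0)&(h[:,0]<x0+50)]
        if len(q)>3: show(nm+" head",q)
    show(nm+" hookbar",b(450,640,20,160,5,14)); show(nm+" paddle",b(450,640,20,160,50,70))
    show(nm+" lidtop",b(400,740,-420,-290,200,240))
E
```

```text
top rim 725 [ 557.2 -242.9   95. ] rect [ 560.8 -183.5] [291. 183.] 3.4
top rack 1575 [ 554.1 -169.2   60.1] rect [ 560.3 -163.2] [281.4 128.5] 3.6
top eye 89 [ 673.4 -232.8  141.2] rect [ 565.2 -204.1] [290.  110.9] 0.2
top blocktop 793 [478.5 263.8  55. ] rect [468.9 268. ] [ 71.3 230.5] 85.7
top head 41 [377.9 274.  129.7] rect [379.3 274.7] [23.1 20.4] 2.0
top head 44 [424.  269.4 130.6] rect [424.  269.6] [20.  20.7] 2.0
top head 51 [467.6 267.8 129.7] rect [468.8 267.1] [23.8 23.2] 89.5
top hookbar 287 [559.6  94.2   7.1] rect [545.6  89.9] [139.5 188.1] 90.0
top paddle 25 [503.3  93.2  63.4] rect [504.4  94.5] [25.1 11. ] 55.5
top lidtop 817 [ 543.  -306.   216.4] rect [ 569.1 -309.2] [291.   39.3] 0.7
scene rim 562 [ 574.2 -236.    95.1] rect [ 560.  -189.1] [299.3 183.1] 1.3
scene rack 883 [ 544.9 -177.5   60.7] rect [ 560.9 -166.1] [296.1 138.6] 1.6
scene eye 189 [ 704.6 -241.9  135.6] rect [ 563.8 -203.4] [112.6 297.4] 90.0
scene blocktop 730 [498.9 274.   55.2] rect [468.8 266.9] [ 71.1 234.4] 85.7
scene head 45 [383.2 273.8 129.6] rect [380.8 273.7] [24.6 23.1] 44.8
scene head 48 [429.6 270.7 129.2] rect [432.1 266.4] [24.4 39.9] 65.4
scene head 50 [473.6 267.4 129.2] rect [470.2 266.5] [27.  23.5] 32.1
scene hookbar 85 [562.   98.8   9.1] rect [526.6  88.8] [115.7 147. ] 89.9
scene paddle 30 [507.5  93.8  60.3] rect [505.3  93.3] [28.  11.9] 54.1
scene lidtop 213 [ 554.9 -302.8  216.4] rect [ 567.1 -303.3] [295.4  40.1] 2.9
```

Emit:
servo_tool([
  [[0, 0, -40], [0, 0, 0.1]],
  [[0, 0, -80], [0, 0, 0.2]],
  [[0, 0, -120], [0, 0, 0.311]],
  [[0, 0, -150], [0, 0, 0.311]],
  [[0, 0, -170], [0, 0, 0.311]],
])

```text
t: 1.22
ee_pos: [191.4, -595.9, 397.0]
orientation: [3.137, -0.001, 0.002]
ft_force: [0.5, -0.9, 0.4]
width: 87.9
grasp_force: 0.0
```

Emit:
servo_tool([
  [[24, -27, 0], [0, 0, 0]],
  [[48, -54, 0], [0, 0, 0]],
  [[72, -81, 0], [0, 0, 0]],
  [[96, -108, 0], [0, 0, 0]],
  [[120, -135, 0], [0, 0, 0]],
])

```text
t: 1.63
ee_pos: [311.9, -458.7, 392.8]
orientation: [3.141, -0.001, 0.0]
ft_force: [0.2, 0.5, -0.3]
width: 87.7
grasp_force: 0.0
```

Emit:
servo_tool([
  [[24, -27, 0], [0, 0, 0]],
  [[48, -54, 0], [0, 0, 0]],
  [[72, -81, 0], [0, 0, 0]],
  [[96, -108, 0], [0, 0, 0]],
  [[120, -135, 0], [0, 0, 0]],
])

```text
t: 2.05
ee_pos: [432.1, -323.5, 392.9]
orientation: [3.141, -0.0, 0.0]
ft_force: [-0.1, -0.2, 0.3]
width: 87.6
grasp_force: 0.0
```

Emit:
servo_tool([
  [[24, -30, 0], [0, 0, 0]],
  [[48, -60, 0], [0, 0, 0]],
  [[72, -90, 0], [0, 0, 0]],
  [[96, -120, 0], [0, 0, 0]],
  [[120, -150, 0], [0, 0, 0]],
])

```text
t: 2.47
ee_pos: [552.1, -173.3, 392.9]
orientation: [3.141, -0.0, 0.0]
ft_force: [0.7, -1.0, -0.4]
width: 87.7
grasp_force: 0.0
```

```bash
python3 - <<'E'
from h import *
st()
im=get_image("wrist"); cv2.imwrite("pics/w1.png",im["frame"]); W=cloud(im); np.savez("w1.npz",W=W)
print(np.round(im["pose"],3).tolist())
C=W.reshape(-1,3); C=C[~np.isnan(C[:,0])]
def show(n,P):
    if len(P)<5: print(n,len(P)); return
    r=cv2.minAreaRect(P[:,:2].astype(np.float32)); print(n,len(P),np.round(np.median(P,0),1),"rect",np.round(r[0],1),np.round(r[1],1),round(r[2],1))
b=lambda x0,x1,y0,y1,z0,z1: C[(C[:,0]>x0)&(C[:,0]<x1)&(C[:,1]>y0)&(C[:,1]<y1)&(C[:,2]>z0)&(C[:,2]<z1)]
show("rim",b(400,740,-225,-80,91,99)); show("rack",b(400,740,-300,-100,57,63)); show("eye",b(640,690,-200,-120,110,175)); show("holes",b(400,740,-170,-100,0,40))
E
```

```text
t 2.47 p [ 552.1 -173.3  392.9] w 87.7 gf 0.0 F [ 0.7 -1.  -0.4]
[[1.0, -0.0, 0.0], [-0.0, -1.0, -0.0], [0.0, 0.0, -1.0]] q [-0.32  0.2   1.54 -0.    1.39  1.25]
[[-0.0, -0.956, -0.293, 632.012], [-1.0, 0.0, 0.001, -173.489], [-0.0, 0.293, -0.956, 555.533], [0.0, 0.0, 0.0, 1.0]]
rim 1586 [ 632.4 -111.5   95.5] rect [ 559.  -163.2] [290.7 141.4] 3.5
rack 12360 [ 573.2 -168.9   60.6] rect [ 558.8 -163.3] [280.7 130.6] 3.9
eye 225 [ 663.5 -156.9  161.5] rect [ 663.6 -156.6] [10.7 40.2] 87.9
holes 804 [ 598.7 -132.4    9.5] rect [ 584.6 -128. ] [ 68.5 314.2] 87.3
```

View pics/w1.png

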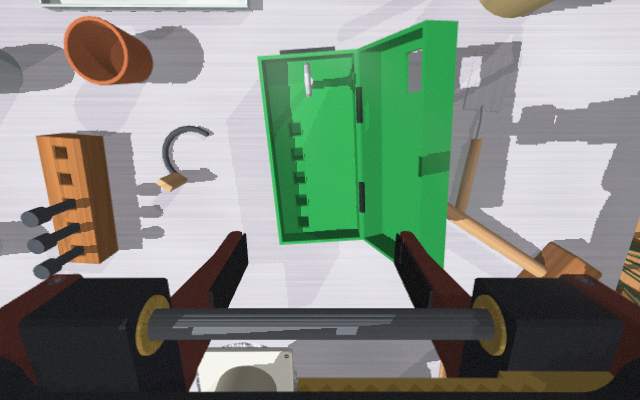

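Emit:
servo_tool([
  [[-7, -29, 0], [0, 0, 0]],
  [[-14, -58, 0], [0, 0, 0]],
  [[-21, -88, 0], [0, 0, 0]],
  [[-28, -117, 0], [0, 0, 0]],
  [[-37, -147, 0], [0, 0, 0]],
])

```text
t: 2.93
ee_pos: [513.8, -27.1, 392.7]
orientation: [3.142, -0.001, 0.0]
ft_force: [-0.4, 0.6, 0.3]
width: 88.0
grasp_force: 0.0
```

Emit:
servo_tool([
  [[-7, -29, 10], [0, 0, 0]],
  [[-14, -58, 20], [0, 0, 0]],
  [[-21, -88, 30], [0, 0, 0]],
  [[-28, -117, 40], [0, 0, 0]],
  [[-37, -147, 45], [0, 0, 0]],
])

```text
t: 3.35
ee_pos: [476.4, 119.9, 346.7]
orientation: [3.141, -0.001, -0.001]
ft_force: [0.3, 0.0, -0.2]
width: 87.5
grasp_force: 0.0
```

Emit:
servo_tool([
  [[-7, -29, 10], [0, 0, 0]],
  [[-14, -58, 20], [0, 0, 0]],
  [[-21, -88, 30], [0, 0, 0]],
  [[-28, -117, 40], [0, 0, 0]],
  [[-38, -147, 48], [0, 0, 0]],
])

```text
t: 3.77
ee_pos: [438.9, 267.0, 299.1]
orientation: [3.141, -0.001, 0.0]
ft_force: [0.5, -0.6, 0.0]
width: 88.0
grasp_force: 0.0
```

```bash
python3 - <<'E'
from h import *
st()
im=get_image("wrist"); cv2.imwrite("pics/w2.png",im["frame"]); W=cloud(im)
C=W.reshape(-1,3); C=C[~np.isnan(C[:,0])]
b=lambda x0,x1,y0,y1,z0,z1: C[(C[:,0]>x0)&(C[:,0]<x1)&(C[:,1]>y0)&(C[:,1]<y1)&(C[:,2]>z0)&(C[:,2]<z1)]
for x in (379,424,469):
    P=b(x-20,x+20,240,300,127,134); print(len(P),np.round(P.mean(0),1), cv2.minEnclosingCircle(P[:,:2].astype(np.float32)))
P=b(340,600,215,330,53,57.5); print(cv2.minAreaRect(P[:,:2].astype(np.float32)))
E
```

```text
t 3.77 p [438.9 267.  299.1] w 88.0 gf 0.0 F [ 0.5 -0.6  0. ]
[[1.0, -0.0, 0.0], [-0.0, -1.0, -0.0], [0.0, 0.0, -1.0]] q [ 0.52  0.17  1.8  -0.    1.17  2.09]
352 [379.8 272.3 130.5] ((379.3463439941406, 272.2900085449219), 12.876873970031738)
389 [424.3 268.8 130.5] ((424.0240173339844, 268.85040283203125), 12.892212867736816)
426 [469.  265.6 130.5] ((468.6246337890625, 265.690673828125), 12.987207412719727)
((468.3878173828125, 265.5100402832031), (70.11658477783203, 230.4002227783203), 85.7295150756836)
```

View pics/w2.png

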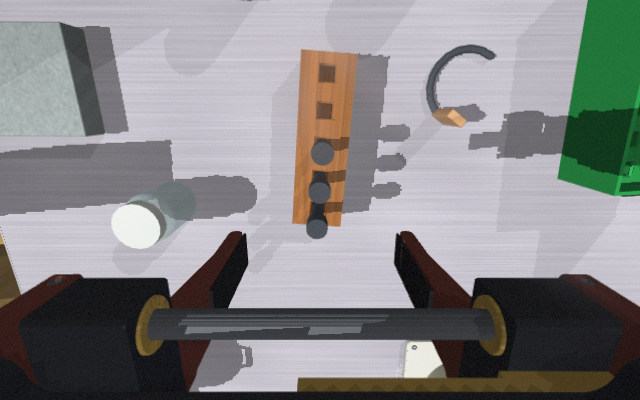

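The view shows three peg heads at (322,153), (319,191) and (316,229). Two block holes are empty, and the hook is at (460,80). I'll take the peg at x = 469 first.

Emit:
servo_tool([
  [[30, 1, 20], [0, 0, 0]],
  [[30, 1, 60], [0, 0, 0]],
  [[30, 1, 100], [0, 0, 0]],
  [[30, 1, 140], [0, 0, 0]],
  [[30, 1, 160], [0, 0, 0]],
])

```text
t: 4.23
ee_pos: [467.2, 263.4, 135.6]
orientation: [3.139, -0.0, -0.007]
ft_force: [-1.1, -0.3, -0.5]
width: 87.9
grasp_force: 0.0
```

Emit:
servo_tool([
  [[0, 0, 20], [0, 0, 0]],
  [[0, 0, 37], [0, 0, 0]],
  [[0, 0, 37], [0, 0, 0]],
])

```text
t: 4.48
ee_pos: [467.5, 263.5, 99.7]
orientation: [3.139, -0.0, -0.008]
ft_force: [-1.0, 0.0, 0.7]
width: 87.9
grasp_force: 0.0
```

Emit:
servo_tool([
  [[0, 0, 0], [0, 0, 0]],
  [[0, 0, 0], [0, 0, 0]],
  [[0, 0, 0], [0, 0, 0]],
  [[0, 0, 0], [0, 0, 0]],
  [[0, 0, 0], [0, 0, 0]],
], grip=1)

```text
t: 4.9
ee_pos: [469.9, 265.2, 103.7]
orientation: [-3.141, 0.0, -0.003]
ft_force: [-0.3, 0.2, 0.8]
width: 57.9
grasp_force: 0.0
```

Emit:
servo_tool([
  [[0, 0, 0], [0, 0, 0]],
  [[0, 0, 0], [0, 0, 0]],
  [[0, 0, 0], [0, 0, 0]],
])

```text
t: 5.15
ee_pos: [469.4, 265.0, 102.9]
orientation: [-3.141, 0.0, -0.001]
ft_force: [-0.6, 1.1, 0.8]
width: 37.8
grasp_force: 0.0
```

Emit:
servo_tool([
  [[0, 0, 0], [0, 0, 0]],
  [[0, 0, 0], [0, 0, 0]],
  [[0, 0, 0], [0, 0, 0]],
  [[0, 0, 0], [0, 0, 0]],
  [[0, 0, 0], [0, 0, 0]],
])

```text
t: 5.57
ee_pos: [469.4, 265.0, 102.7]
orientation: [-3.142, 0.0, -0.0]
ft_force: [0.7, 0.6, 0.8]
width: 25.2
grasp_force: 30.0
```

Emit:
servo_tool([
  [[0, 0, -15], [0, 0, 0]],
  [[0, 0, -35], [0, 0, 0]],
  [[0, 0, -65], [0, 0, 0]],
  [[0, 0, -100], [0, 0, 0]],
  [[0, 0, -140], [0, 0, 0]],
])

```text
t: 5.98
ee_pos: [468.0, 264.2, 242.5]
orientation: [3.14, -0.0, -0.006]
ft_force: [0.4, 0.5, -1.2]
width: 25.2
grasp_force: 30.0
```

Emit:
servo_tool([
  [[3, 20, 0], [0, 0, 0]],
  [[7, 50, 0], [0, 0, 0]],
  [[11, 85, 0], [0, 0, 0]],
  [[15, 123, 0], [0, 0, 0]],
  [[20, 161, 0], [0, 0, 0]],
])

```text
t: 6.4
ee_pos: [488.7, 102.5, 242.5]
orientation: [3.141, 0.002, -0.001]
ft_force: [0.9, -0.9, -1.8]
width: 25.1
grasp_force: 30.0
```

Emit:
servo_tool([
  [[5, 38, 0], [0, 0, 0]],
  [[10, 76, 0], [0, 0, 0]],
  [[15, 114, 0], [0, 0, 0]],
  [[20, 150, 0], [0, 0, 0]],
  [[22, 180, 0], [0, 0, 0]],
])

```text
t: 6.82
ee_pos: [511.2, -78.5, 242.5]
orientation: [3.141, -0.001, -0.0]
ft_force: [1.0, 1.0, -1.6]
width: 25.3
grasp_force: 30.0
```

Emit:
servo_tool([
  [[3, 25, 0], [0, 0, 0]],
  [[5, 45, 0], [0, 0, 0]],
  [[6, 60, 0], [0, 0, 0]],
  [[6, 60, 0], [0, 0, 0]],
  [[6, 60, 0], [0, 0, 0]],
])

```text
t: 7.23
ee_pos: [516.8, -136.5, 242.2]
orientation: [-3.141, 0.003, 0.002]
ft_force: [-0.2, -0.2, -1.9]
width: 25.1
grasp_force: 30.0
```

Emit:
servo_tool([
  [[0, 0, 0], [0, 0, 0]],
  [[0, 0, 0], [0, 0, 0]],
])

```text
t: 7.4
ee_pos: [517.0, -135.2, 242.5]
orientation: [-3.141, -0.001, 0.001]
ft_force: [0.2, 0.5, -1.7]
width: 25.1
grasp_force: 30.0
```

```bash
python3 - <<'E'
from h import *
st()
im=get_image("wrist"); cv2.imwrite("pics/w3.png",im["frame"][:, 100:540]); W=cloud(im)
C=W.reshape(-1,3); C=C[~np.isnan(C[:,0])]
b=lambda x0,x1,y0,y1,z0,z1: C[(C[:,0]>x0)&(C[:,0]<x1)&(C[:,1]>y0)&(C[:,1]<y1)&(C[:,2]>z0)&(C[:,2]<z1)]
P=b(400,740,-300,-100,57,63); print(cv2.minAreaRect(P[:,:2].astype(np.float32)))
P=b(400,740,-220,-80,92,99); print(cv2.minAreaRect(P[:,:2].astype(np.float32)))
# rack hole fit: shape of rack-top hole voids
P=b(400,740,-160,-105,57,63)
g,_,_=np.histogram2d(P[:,0],P[:,1],bins=[np.arange(430,640,1),np.arange(-160,-105,1)])
E
```

```text
t 7.4 p [ 517.  -135.2  242.5] w 25.1 gf 30.0 F [ 0.2  0.5 -1.7]
[[1.0, 0.001, -0.001], [0.001, -1.0, 0.0], [-0.001, -0.0, -1.0]] q [-0.28  0.27  1.81  0.    1.06  1.29]
((559.3782348632812, -163.75074768066406), (281.86627197265625, 130.5678253173828), 3.789327621459961)
((552.3280639648438, -152.8536834716797), (271.16766357421875, 134.8604736328125), 0.13410361111164093)
```

View pics/w3.png

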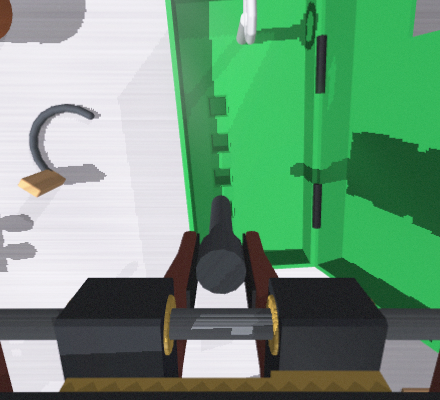

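The peg hangs straight in the fingers above hole 2.

Emit:
servo_tool([
  [[1, 1, 20], [0, 0, 0]],
  [[1, 1, 45], [0, 0, 0]],
  [[1, 1, 70], [0, 0, 0]],
  [[1, 1, 80], [0, 0, 0]],
  [[1, 1, 80], [0, 0, 0]],
])

```text
t: 7.87
ee_pos: [516.6, -136.0, 160.5]
orientation: [-3.14, -0.001, 0.007]
ft_force: [-0.3, 0.1, -1.6]
width: 25.2
grasp_force: 30.0
```

Emit:
servo_tool([
  [[0, 0, 5], [0, 0, 0]],
  [[0, 0, 10], [0, 0, 0]],
  [[0, 0, 15], [0, 0, 0]],
  [[0, 0, 20], [0, 0, 0]],
  [[0, 0, 20], [0, 0, 0]],
])

```text
t: 8.28
ee_pos: [518.0, -137.0, 142.2]
orientation: [-3.141, 0.0, 0.001]
ft_force: [-0.6, 0.6, -1.7]
width: 25.0
grasp_force: 30.0
```

Emit:
servo_tool([
  [[0, 0, 8], [0, 0, 0]],
  [[0, 0, 16], [0, 0, 0]],
  [[0, 0, 24], [0, 0, 0]],
  [[0, 0, 32], [0, 0, 0]],
  [[0, 0, 36], [0, 0, 0]],
])

```text
t: 8.7
ee_pos: [517.5, -136.9, 105.2]
orientation: [-3.141, 0.0, 0.003]
ft_force: [-0.5, -0.5, -1.4]
width: 25.5
grasp_force: 30.0
```

Emit:
servo_tool([
  [[0, 0, 2], [0, 0, 0]],
  [[0, 0, 4], [0, 0, 0]],
  [[0, 0, 4], [0, 0, 0]],
  [[0, 0, 4], [0, 0, 0]],
])

```text
t: 9.03
ee_pos: [518.4, -137.2, 102.8]
orientation: [3.142, -0.0, 0.0]
ft_force: [-0.5, -0.0, -1.4]
width: 25.3
grasp_force: 30.0
```

Emit:
servo_tool([
  [[0, 0, 0], [0, 0, 0]],
  [[0, 0, 0], [0, 0, 0]],
  [[0, 0, 0], [0, 0, 0]],
  [[0, 0, 0], [0, 0, 0]],
  [[0, 0, 0], [0, 0, 0]],
], grip=-0.2)

```text
t: 9.45
ee_pos: [518.4, -137.1, 102.9]
orientation: [3.141, -0.0, 0.001]
ft_force: [0.6, 0.7, 0.2]
width: 52.1
grasp_force: 0.0
```

Emit:
servo_tool([
  [[0, 0, -15], [0, 0, 0]],
  [[0, 0, -45], [0, 0, 0]],
  [[0, 0, -80], [0, 0, 0]],
  [[0, 0, -100], [0, 0, 0]],
])

```text
t: 9.78
ee_pos: [519.2, -137.4, 205.6]
orientation: [3.141, -0.0, 0.004]
ft_force: [1.5, 0.2, 0.0]
width: 52.6
grasp_force: 0.0
```

Emit:
servo_tool([
  [[-7, -30, 0], [0, 0, 0]],
  [[-15, -65, 0], [0, 0, 0]],
  [[-23, -100, 0], [0, 0, 0]],
  [[-31, -138, 0], [0, 0, 0]],
  [[-39, -176, 0], [0, 0, 0]],
])

```text
t: 10.2
ee_pos: [478.7, 40.2, 203.0]
orientation: [-3.142, 0.002, -0.001]
ft_force: [-0.0, -0.3, 0.4]
width: 52.6
grasp_force: 0.0
```

Emit:
servo_tool([
  [[-9, -38, 0], [0, 0, 0]],
  [[-18, -76, 0], [0, 0, 0]],
  [[-27, -114, 0], [0, 0, 0]],
  [[-36, -150, 0], [0, 0, 0]],
  [[-45, -180, 0], [0, 0, 0]],
])

```text
t: 10.62
ee_pos: [433.6, 221.2, 203.0]
orientation: [-3.141, -0.001, -0.001]
ft_force: [0.6, -0.3, 0.1]
width: 52.7
grasp_force: 0.0
```

Emit:
servo_tool([
  [[-6, -25, 0], [0, 0, 0]],
  [[-10, -45, 0], [0, 0, 0]],
  [[-10, -50, 0], [0, 0, 0]],
  [[-10, -50, 0], [0, 0, 0]],
])

```text
t: 10.95
ee_pos: [424.2, 270.1, 202.8]
orientation: [-3.141, -0.004, -0.001]
ft_force: [-0.6, -0.7, 0.1]
width: 52.5
grasp_force: 0.0
```

Emit:
servo_tool([
  [[0, 1, 25], [0, 0, 0]],
  [[0, 1, 55], [0, 0, 0]],
  [[0, 1, 85], [0, 0, 0]],
  [[0, 1, 100], [0, 0, 0]],
  [[0, 1, 100], [0, 0, 0]],
])

```text
t: 11.37
ee_pos: [422.5, 265.3, 99.7]
orientation: [3.138, -0.002, -0.009]
ft_force: [-0.8, -1.0, 0.0]
width: 52.6
grasp_force: 0.0
```

Emit:
servo_tool([
  [[0, 0, 0], [0, 0, 0]],
  [[0, 0, 0], [0, 0, 0]],
  [[0, 0, 0], [0, 0, 0]],
  [[0, 0, 0], [0, 0, 0]],
  [[0, 0, 0], [0, 0, 0]],
], grip=1)

```text
t: 11.78
ee_pos: [425.1, 268.3, 103.8]
orientation: [-3.14, 0.0, -0.003]
ft_force: [0.0, 0.1, 4.3]
width: 25.7
grasp_force: 30.0
```

Emit:
servo_tool([
  [[0, 0, 0], [0, 0, 0]],
  [[0, 0, 0], [0, 0, 0]],
  [[0, 0, 0], [0, 0, 0]],
])

```text
t: 12.03
ee_pos: [425.2, 268.4, 103.8]
orientation: [-3.141, -0.0, -0.003]
ft_force: [0.9, 0.1, 6.5]
width: 25.5
grasp_force: 30.0
```

Emit:
servo_tool([
  [[0, 0, -15], [0, 0, 0]],
  [[0, 0, -35], [0, 0, 0]],
  [[0, 0, -65], [0, 0, 0]],
  [[0, 0, -100], [0, 0, 0]],
  [[0, 0, -140], [0, 0, 0]],
])

```text
t: 12.45
ee_pos: [422.9, 267.2, 242.9]
orientation: [3.14, 0.0, -0.005]
ft_force: [0.5, 0.9, -2.3]
width: 25.3
grasp_force: 30.0
```

Emit:
servo_tool([
  [[3, 20, 0], [0, 0, 0]],
  [[8, 50, 0], [0, 0, 0]],
  [[12, 85, 0], [0, 0, 0]],
  [[17, 123, 0], [0, 0, 0]],
  [[22, 161, 0], [0, 0, 0]],
])

```text
t: 12.87
ee_pos: [445.7, 105.6, 242.7]
orientation: [3.142, 0.002, -0.0]
ft_force: [1.1, 0.3, -2.2]
width: 25.3
grasp_force: 30.0
```

Emit:
servo_tool([
  [[5, 38, 0], [0, 0, 0]],
  [[10, 76, 0], [0, 0, 0]],
  [[15, 114, 0], [0, 0, 0]],
  [[20, 150, 0], [0, 0, 0]],
  [[24, 180, 0], [0, 0, 0]],
])

```text
t: 13.28
ee_pos: [469.9, -75.4, 242.7]
orientation: [3.141, -0.001, -0.0]
ft_force: [0.4, 0.0, -2.8]
width: 25.6
grasp_force: 30.0
```

Emit:
servo_tool([
  [[3, 25, 0], [0, 0, 0]],
  [[7, 50, 0], [0, 0, 0]],
  [[8, 66, 0], [0, 0, 0]],
  [[8, 66, 0], [0, 0, 0]],
  [[8, 66, 0], [0, 0, 0]],
])

```text
t: 13.7
ee_pos: [477.7, -139.4, 242.4]
orientation: [-3.141, 0.003, 0.001]
ft_force: [0.5, -0.0, -2.6]
width: 25.5
grasp_force: 30.0
```

Emit:
servo_tool([
  [[0, 0, 20], [0, 0, 0]],
  [[0, 0, 45], [0, 0, 0]],
  [[0, 0, 70], [0, 0, 0]],
  [[0, 0, 80], [0, 0, 0]],
  [[0, 0, 80], [0, 0, 0]],
])

```text
t: 14.12
ee_pos: [476.3, -137.5, 160.5]
orientation: [-3.14, -0.002, 0.008]
ft_force: [-0.5, 0.4, -2.0]
width: 25.5
grasp_force: 30.0
```

Emit:
servo_tool([
  [[0, 0, 0], [0, 0, 0]],
  [[0, 0, 0], [0, 0, 0]],
])

```text
t: 14.28
ee_pos: [479.1, -138.9, 163.9]
orientation: [3.141, 0.001, 0.003]
ft_force: [0.1, -0.1, -1.5]
width: 25.4
grasp_force: 30.0
```

Emit:
servo_tool([
  [[0, 0, 5], [0, 0, 0]],
  [[0, 0, 10], [0, 0, 0]],
  [[0, 0, 15], [0, 0, 0]],
  [[0, 0, 20], [0, 0, 0]],
  [[0, 0, 20], [0, 0, 0]],
])

```text
t: 14.7
ee_pos: [477.5, -138.9, 141.7]
orientation: [-3.141, 0.001, 0.003]
ft_force: [0.0, -0.1, -3.0]
width: 25.5
grasp_force: 30.0
```

Clean entry, so I'll seat and release it, then return for the third peg.

Emit:
servo_tool([
  [[0, 0, 8], [0, 0, 0]],
  [[0, 0, 16], [0, 0, 0]],
  [[0, 0, 24], [0, 0, 0]],
  [[0, 0, 32], [0, 0, 0]],
  [[0, 0, 36], [0, 0, 0]],
])

```text
t: 15.12
ee_pos: [477.6, -138.9, 105.2]
orientation: [-3.141, 0.0, 0.003]
ft_force: [-0.5, 0.2, -3.3]
width: 25.3
grasp_force: 30.0
```

Emit:
servo_tool([
  [[0, 0, 2], [0, 0, 0]],
  [[0, 0, 4], [0, 0, 0]],
  [[0, 0, 4], [0, 0, 0]],
  [[0, 0, 4], [0, 0, 0]],
])

```text
t: 15.45
ee_pos: [478.4, -139.2, 102.8]
orientation: [3.142, -0.0, 0.0]
ft_force: [0.4, 0.1, -2.2]
width: 25.1
grasp_force: 30.0
```

Emit:
servo_tool([
  [[0, 0, 0], [0, 0, 0]],
  [[0, 0, 0], [0, 0, 0]],
  [[0, 0, 0], [0, 0, 0]],
  [[0, 0, 0], [0, 0, 0]],
  [[0, 0, 0], [0, 0, 0]],
], grip=-0.2)

```text
t: 15.87
ee_pos: [478.4, -139.2, 102.9]
orientation: [3.141, -0.0, 0.001]
ft_force: [0.7, 0.1, -0.3]
width: 52.1
grasp_force: 0.0
```

Emit:
servo_tool([
  [[0, 0, -15], [0, 0, 0]],
  [[0, 0, -45], [0, 0, 0]],
  [[0, 0, -80], [0, 0, 0]],
  [[0, 0, -100], [0, 0, 0]],
])

```text
t: 16.2
ee_pos: [479.2, -139.4, 205.6]
orientation: [3.141, -0.0, 0.004]
ft_force: [1.8, -0.6, 0.5]
width: 53.0
grasp_force: 0.0
```

Emit:
servo_tool([
  [[-7, -30, 0], [0, 0, 0]],
  [[-15, -65, 0], [0, 0, 0]],
  [[-23, -100, 0], [0, 0, 0]],
  [[-31, -138, 0], [0, 0, 0]],
  [[-39, -176, 0], [0, 0, 0]],
])

```text
t: 16.62
ee_pos: [438.7, 38.2, 203.0]
orientation: [-3.142, 0.002, -0.001]
ft_force: [0.5, 0.3, 0.5]
width: 52.5
grasp_force: 0.0
```

Emit:
servo_tool([
  [[-9, -38, 0], [0, 0, 0]],
  [[-18, -76, 0], [0, 0, 0]],
  [[-27, -114, 0], [0, 0, 0]],
  [[-36, -150, 0], [0, 0, 0]],
  [[-45, -180, 0], [0, 0, 0]],
])

```text
t: 17.03
ee_pos: [393.7, 219.2, 203.0]
orientation: [-3.141, -0.001, -0.001]
ft_force: [0.0, -0.0, 0.3]
width: 52.9
grasp_force: 0.0
```

Emit:
servo_tool([
  [[-6, -25, 0], [0, 0, 0]],
  [[-14, -45, 0], [0, 0, 0]],
  [[-15, -54, 0], [0, 0, 0]],
  [[-15, -54, 0], [0, 0, 0]],
  [[-15, -54, 0], [0, 0, 0]],
])

```text
t: 17.45
ee_pos: [379.4, 270.7, 202.6]
orientation: [3.141, 0.001, -0.0]
ft_force: [0.2, 0.5, 0.9]
width: 52.9
grasp_force: 0.0
```

Emit:
servo_tool([
  [[0, -1, 25], [0, 0, 0]],
  [[0, -1, 55], [0, 0, 0]],
  [[0, -1, 85], [0, 0, 0]],
  [[0, -1, 100], [0, 0, 0]],
  [[0, -1, 100], [0, 0, 0]],
])

```text
t: 17.87
ee_pos: [377.8, 269.2, 99.9]
orientation: [3.138, -0.003, -0.008]
ft_force: [0.0, -0.1, -0.7]
width: 52.6
grasp_force: 0.0
```

Emit:
servo_tool([
  [[0, 0, 0], [0, 0, 0]],
  [[0, 0, 0], [0, 0, 0]],
  [[0, 0, 0], [0, 0, 0]],
  [[0, 0, 0], [0, 0, 0]],
  [[0, 0, 0], [0, 0, 0]],
], grip=1)

```text
t: 18.28
ee_pos: [380.0, 272.2, 103.8]
orientation: [-3.14, 0.0, -0.003]
ft_force: [-0.2, 0.0, 5.0]
width: 25.1
grasp_force: 30.0
```

Emit:
servo_tool([
  [[0, 0, 0], [0, 0, 0]],
  [[0, 0, 0], [0, 0, 0]],
  [[0, 0, 0], [0, 0, 0]],
])

```text
t: 18.53
ee_pos: [380.1, 272.4, 103.7]
orientation: [-3.141, -0.0, -0.003]
ft_force: [0.0, -2.2, 8.2]
width: 25.5
grasp_force: 30.0
```

Emit:
servo_tool([
  [[0, 0, -15], [0, 0, 0]],
  [[0, 0, -35], [0, 0, 0]],
  [[0, 0, -65], [0, 0, 0]],
  [[0, 0, -100], [0, 0, 0]],
  [[0, 0, -140], [0, 0, 0]],
])

```text
t: 18.95
ee_pos: [378.1, 271.2, 243.2]
orientation: [3.14, 0.0, -0.004]
ft_force: [0.4, 0.1, -2.1]
width: 25.0
grasp_force: 30.0
```

Emit:
servo_tool([
  [[0, 0, 0], [0, 0, 0]],
  [[0, 0, 0], [0, 0, 0]],
])

```text
t: 19.12
ee_pos: [380.4, 272.8, 244.9]
orientation: [-3.138, -0.0, -0.007]
ft_force: [-0.1, -0.6, -1.7]
width: 25.3
grasp_force: 30.0
```

Emit:
servo_tool([
  [[3, 20, 0], [0, 0, 0]],
  [[8, 50, 0], [0, 0, 0]],
  [[12, 85, 0], [0, 0, 0]],
  [[17, 123, 0], [0, 0, 0]],
  [[22, 161, 0], [0, 0, 0]],
])

```text
t: 19.53
ee_pos: [399.8, 109.4, 241.0]
orientation: [3.141, 0.002, -0.005]
ft_force: [1.2, -1.1, -0.9]
width: 25.0
grasp_force: 30.0
```

Emit:
servo_tool([
  [[5, 38, 0], [0, 0, 0]],
  [[10, 76, 0], [0, 0, 0]],
  [[15, 114, 0], [0, 0, 0]],
  [[20, 150, 0], [0, 0, 0]],
  [[26, 180, 0], [0, 0, 0]],
])

```text
t: 19.95
ee_pos: [425.7, -71.1, 241.0]
orientation: [-3.141, 0.001, 0.005]
ft_force: [-0.5, -1.0, -2.0]
width: 25.4
grasp_force: 30.0
```

Emit:
servo_tool([
  [[4, 25, 0], [0, 0, 0]],
  [[9, 50, 0], [0, 0, 0]],
  [[11, 72, 0], [0, 0, 0]],
  [[11, 72, 0], [0, 0, 0]],
  [[11, 72, 0], [0, 0, 0]],
])

```text
t: 20.37
ee_pos: [437.1, -141.4, 241.0]
orientation: [-3.14, 0.004, 0.005]
ft_force: [-0.0, 0.2, -1.7]
width: 25.9
grasp_force: 30.0
```

Emit:
servo_tool([
  [[0, 0, 20], [0, 0, 0]],
  [[0, 0, 45], [0, 0, 0]],
  [[0, 0, 70], [0, 0, 0]],
  [[0, 0, 80], [0, 0, 0]],
  [[0, 0, 80], [0, 0, 0]],
])

```text
t: 20.78
ee_pos: [435.9, -139.4, 160.1]
orientation: [-3.139, -0.001, 0.009]
ft_force: [0.5, 0.4, -1.0]
width: 25.7
grasp_force: 30.0
```

Emit:
servo_tool([
  [[0, 0, 0], [0, 0, 0]],
  [[0, 0, 0], [0, 0, 0]],
])

```text
t: 20.95
ee_pos: [439.0, -140.9, 163.6]
orientation: [3.141, 0.001, 0.002]
ft_force: [-0.3, 0.0, -1.8]
width: 25.3
grasp_force: 30.0
```

Emit:
servo_tool([
  [[0, 0, 5], [0, 0, 0]],
  [[0, 0, 10], [0, 0, 0]],
  [[0, 0, 15], [0, 0, 0]],
  [[0, 0, 20], [0, 0, 0]],
  [[0, 0, 20], [0, 0, 0]],
])

```text
t: 21.37
ee_pos: [437.6, -140.9, 141.8]
orientation: [-3.141, 0.001, 0.002]
ft_force: [0.1, 0.8, -1.9]
width: 25.3
grasp_force: 30.0
```

Emit:
servo_tool([
  [[0, 0, 8], [0, 0, 0]],
  [[0, 0, 16], [0, 0, 0]],
  [[0, 0, 24], [0, 0, 0]],
  [[0, 0, 32], [0, 0, 0]],
  [[0, 0, 36], [0, 0, 0]],
])

```text
t: 21.78
ee_pos: [437.5, -140.9, 105.2]
orientation: [-3.141, 0.0, 0.003]
ft_force: [-0.5, -0.3, -2.0]
width: 25.3
grasp_force: 30.0
```

Emit:
servo_tool([
  [[0, 0, 2], [0, 0, 0]],
  [[0, 0, 4], [0, 0, 0]],
  [[0, 0, 4], [0, 0, 0]],
  [[0, 0, 4], [0, 0, 0]],
])

```text
t: 22.12
ee_pos: [438.4, -141.1, 102.7]
orientation: [3.142, -0.0, 0.0]
ft_force: [0.1, 0.5, -1.1]
width: 25.3
grasp_force: 30.0
```

Emit:
servo_tool([
  [[0, 0, 0], [0, 0, 0]],
  [[0, 0, 0], [0, 0, 0]],
  [[0, 0, 0], [0, 0, 0]],
  [[0, 0, 0], [0, 0, 0]],
  [[0, 0, 0], [0, 0, 0]],
], grip=-0.2)

```text
t: 22.53
ee_pos: [438.4, -141.1, 102.9]
orientation: [3.141, -0.0, 0.001]
ft_force: [1.0, -0.4, 0.0]
width: 51.9
grasp_force: 0.0
```

Emit:
servo_tool([
  [[0, 0, -20], [0, 0, 0]],
  [[0, 0, -55], [0, 0, 0]],
  [[0, 0, -95], [0, 0, 0]],
  [[0, 0, -135], [0, 0, 0]],
  [[0, 0, -175], [0, 0, 0]],
])

```text
t: 22.95
ee_pos: [437.7, -140.9, 279.6]
orientation: [-3.141, 0.0, 0.0]
ft_force: [1.5, -0.8, -0.4]
width: 52.3
grasp_force: 0.0
```

Emit:
servo_tool([
  [[0, 0, -25], [0, 0, 0]],
  [[0, 0, -40], [0, 0, 0]],
  [[0, 0, -45], [0, 0, 0]],
  [[0, 0, -45], [0, 0, 0]],
], grip=1)

```text
t: 23.28
ee_pos: [438.7, -141.2, 323.8]
orientation: [3.141, -0.0, 0.004]
ft_force: [0.2, -0.1, -0.5]
width: 29.4
grasp_force: 0.0
```

```bash
python3 - <<'E'
from h import *
st()
im=get_image("wrist"); cv2.imwrite("pics/w4.png",im["frame"]); W=cloud(im)
C=W.reshape(-1,3); C=C[~np.isnan(C[:,0])]
b=lambda x0,x1,y0,y1,z0,z1: C[(C[:,0]>x0)&(C[:,0]<x1)&(C[:,1]>y0)&(C[:,1]<y1)&(C[:,2]>z0)&(C[:,2]<z1)]
for x,y in ((438,-141),(478,-138),(518,-136)):
    P=b(x-18,x+18,y-18,y+18,115,150); print(len(P), np.round(np.median(P,0),1) if len(P) else 0)
E
```

```text
t 23.28 p [ 438.7 -141.2  323.8] w 29.4 gf 0.0 F [ 0.2 -0.1 -0.5]
[[1.0, -0.0, 0.002], [-0.0, -1.0, -0.001], [0.002, 0.001, -1.0]] q [-0.34  0.06  1.87  0.    1.21  1.23]
372 [ 438.5 -141.8  128.6]
384 [ 477.6 -138.3  128.6]
404 [ 518.3 -136.7  128.6]
```

View pics/w4.png

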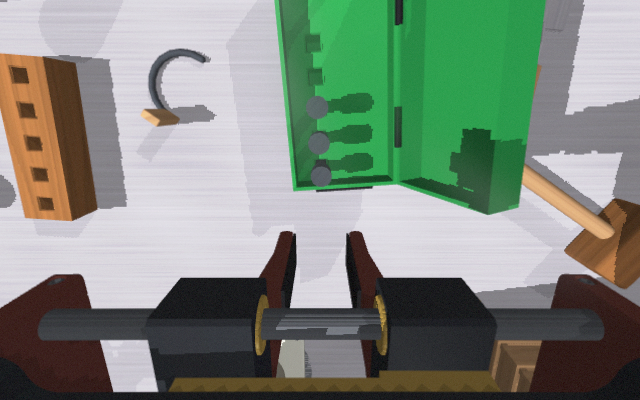

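All three pegs are seated: their heads are at (317,105), (319,143) and (321,176), with tops at 128.6 mm. The block is empty. Next I'll push the lid from behind.

Emit:
servo_tool([
  [[15, 20, 0], [0, 0, 0]],
  [[35, 50, 0], [0, 0, 0]],
  [[55, 82, 0], [0, 0, 0]],
  [[75, 115, 0], [0, 0, 0]],
  [[95, 148, 0], [0, 0, 0]],
])

```text
t: 23.75
ee_pos: [533.1, -290.1, 320.0]
orientation: [-3.14, -0.0, 0.005]
ft_force: [-0.1, 0.1, 0.0]
width: 0.3
grasp_force: 0.0
```

Emit:
servo_tool([
  [[18, 32, 0], [0, 0, 0]],
  [[34, 62, 0], [0, 0, 0]],
  [[38, 77, 0], [0, 0, 0]],
  [[38, 77, 20], [0, 0, 0]],
  [[38, 77, 55], [0, 0, 0]],
])

```text
t: 24.17
ee_pos: [572.6, -368.3, 267.9]
orientation: [3.139, -0.003, 0.005]
ft_force: [0.6, -0.1, -0.5]
width: 0.3
grasp_force: 0.0
```

Emit:
servo_tool([
  [[0, 0, 30], [0, 0, 0]],
  [[0, 0, 60], [0, 0, 0]],
  [[0, 0, 76], [0, 0, 0]],
  [[0, 0, 78], [0, 0, 0]],
  [[0, 0, 78], [0, 0, 0]],
])

```text
t: 24.58
ee_pos: [569.8, -365.2, 186.6]
orientation: [-3.139, 0.0, 0.007]
ft_force: [-0.6, 0.1, 0.6]
width: 0.2
grasp_force: 0.0
```

Emit:
servo_tool([
  [[0, -6, 0], [0, 0, 0]],
  [[0, -12, 0], [0, 0, 0]],
  [[0, -20, 0], [0, 0, 0]],
  [[0, -28, 0], [0, 0, 0]],
  [[0, -36, 0], [0, 0, 0]],
])

```text
t: 25.0
ee_pos: [571.7, -329.5, 190.9]
orientation: [3.14, 0.0, 0.003]
ft_force: [-0.3, -3.9, 2.6]
width: 0.8
grasp_force: 2.1
```

Contact. I'll keep pushing.

Emit:
servo_tool([
  [[0, -8, 0], [0, 0, 0]],
  [[0, -16, 0], [0, 0, 0]],
  [[0, -24, 0], [0, 0, 0]],
  [[0, -32, 0], [0, 0, 0]],
  [[0, -40, 0], [0, 0, 0]],
])

```text
t: 25.42
ee_pos: [571.2, -289.1, 189.8]
orientation: [-3.141, 0.0, -0.0]
ft_force: [-0.3, -2.5, 0.9]
width: 0.4
grasp_force: 0.9
```

Emit:
servo_tool([
  [[0, -8, 0], [0, 0, 0]],
  [[0, -16, 0], [0, 0, 0]],
  [[0, -24, 0], [0, 0, 0]],
  [[0, -32, 0], [0, 0, 0]],
  [[0, -40, 0], [0, 0, 0]],
])

```text
t: 25.83
ee_pos: [571.0, -249.2, 189.5]
orientation: [-3.141, 0.0, 0.001]
ft_force: [-0.3, -1.2, 2.1]
width: 0.4
grasp_force: 0.9
```

Emit:
servo_tool([
  [[0, -8, 0], [0, 0, 0]],
  [[0, -16, 0], [0, 0, 0]],
  [[0, -24, 0], [0, 0, 0]],
  [[0, -32, 0], [0, 0, 0]],
  [[0, -40, 0], [0, 0, 0]],
])

```text
t: 26.25
ee_pos: [571.1, -209.1, 189.5]
orientation: [-3.141, 0.0, 0.0]
ft_force: [-0.4, -0.6, -0.0]
width: 0.5
grasp_force: 0.1
```

Emit:
servo_tool([
  [[0, -8, 0], [0, 0, 0]],
  [[0, -16, 0], [0, 0, 0]],
  [[0, -24, 0], [0, 0, 0]],
  [[0, -24, 0], [0, 0, 0]],
  [[0, -24, 0], [0, 0, 0]],
])

```text
t: 26.67
ee_pos: [571.3, -185.6, 189.7]
orientation: [3.142, 0.001, 0.0]
ft_force: [0.8, 0.1, -0.1]
width: 0.2
grasp_force: 0.0
```

Emit:
servo_tool([
  [[-5, 0, -30], [0, 0, 0]],
  [[-10, -15, -60], [0, 0, 0]],
  [[-18, -50, -70], [0, 0, 0]],
  [[-24, -90, -70], [0, 0, 0]],
  [[-30, -130, -70], [0, 0, 0]],
], grip=0.1)

```text
t: 27.08
ee_pos: [541.6, -55.8, 261.0]
orientation: [3.141, -0.004, 0.004]
ft_force: [-0.1, -0.2, -0.1]
width: 30.2
grasp_force: 0.0
```

Emit:
servo_tool([
  [[-5, -40, 0], [0, 0, 0]],
  [[-10, -80, 0], [0, 0, 0]],
  [[-15, -115, 0], [0, 0, 0]],
  [[-15, -125, 0], [0, 0, 0]],
  [[-15, -125, 0], [0, 0, 0]],
])

```text
t: 27.5
ee_pos: [526.3, 70.7, 259.9]
orientation: [-3.141, -0.005, -0.001]
ft_force: [0.3, -0.5, 0.4]
width: 39.4
grasp_force: 0.0
```

Emit:
servo_tool([
  [[0, 0, 0], [0, 0, 0]],
  [[0, 0, 0], [0, 0, 0]],
])

```text
t: 27.67
ee_pos: [526.6, 67.6, 259.6]
orientation: [3.141, -0.002, 0.0]
ft_force: [-0.2, -0.7, -0.4]
width: 39.5
grasp_force: 0.0
```

```bash
cat >> h.py <<'E'
from scipy.optimize import least_squares
def hookfit(C,x0,x1,y0,y1,zb=0):
    b=C[(C[:,0]>x0)&(C[:,0]<x1)&(C[:,1]>y0)&(C[:,1]<y1)]
    bar=b[(b[:,2]>zb+5.5)&(b[:,2]<zb+12)]; pad=b[(b[:,2]>zb+56)&(b[:,2]<zb+66)]
    print("bar",len(bar),"pad",len(pad),np.round(np.median(pad,0),1))
    r=cv2.minAreaRect(pad[:,:2].astype(np.float32)); print("pad rect",np.round(r[0],1),np.round(r[1],1),round(r[2],1))
    pc=np.array(r[0]); best=None
    for a in np.arange(0,2*np.pi,.4):
        f=lambda v: np.clip(np.hypot(bar[:,0]-v[0],bar[:,1]-v[1])-50,-8,8)
        s=least_squares(lambda v: np.r_[f(v),3*(np.hypot(*(pc-v))-50)],pc+50*np.array([np.cos(a),np.sin(a)]),loss="soft_l1")
        if best is None or s.cost<best.cost: best=s
    c=best.x; hx=c-pc; th=np.arctan2(hx[1],hx[0])
    print("centre",np.round(c,1),"yaw hook x deg",round(np.degrees(th),1),"cost",round(best.cost,1),"heel",np.round(pc,1))
    d=bar[:,:2]-c; k=abs(np.hypot(d[:,0],d[:,1])-50)<9
    ang=np.degrees((np.arctan2(d[k,1],d[k,0])-th+1)%(2*np.pi)-1); print("bar angle range in hook frame",np.round(np.percentile(ang,[1,50,99])),k.sum())
E
python3 - <<'E'
from h import *
st()
im=get_image("wrist"); cv2.imwrite("pics/w5.png",im["frame"]); C=cloud(im).reshape(-1,3); C=C[~np.isnan(C[:,0])]
hookfit(C,450,640,20,165)
im=get_image("top"); C=cloud(im).reshape(-1,3); C=C[~np.isnan(C[:,0])]
P=C[(C[:,0]>400)&(C[:,0]<720)&(C[:,1]>-240)&(C[:,1]<-90)&(C[:,2]>127)]; print("lid top",len(P),np.round(np.percentile(P[:,2],[5,50,90]),1), cv2.minAreaRect(P[P[:,2]<142][:,:2].astype(np.float32)))
E
```

```text
t 27.67 p [526.6  67.6 259.6] w 39.5 gf 0.0 F [-0.2 -0.7 -0.4]
[[1.0, -0.001, 0.0], [-0.001, -1.0, -0.0], [0.0, 0.0, -1.0]] q [ 0.11  0.24  1.8  -0.    1.1   1.68]
bar 811 pad 209 [505.6  92.   62.3]
pad rect [504.6  91.8] [25.8 12.4] 53.0
centre [545.   61.7] yaw hook x deg -36.7 cost 1462.1 heel [504.6  91.8]
bar angle range in hook frame [ -1.  81. 180.] 811
lid top 3517 [129.9 135.2 139.4] ((559.5347900390625, -161.62680053710938), (290.6615905761719, 141.82789611816406), 3.8298146724700928)
```

View pics/w5.png

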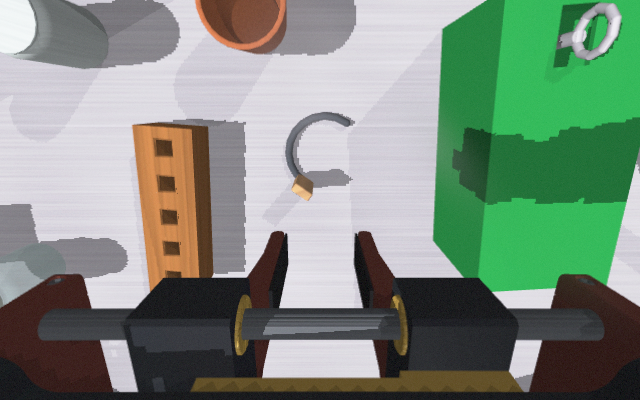

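The lid is shut (top at 135.2 mm) and the ring is through it at (600,30). The hook's paddle is at (303,187) and its tip at (350,122).

Emit:
servo_tool([
  [[-5, -6, 10], [0, 0, -0.12]],
  [[-12, -14, 25], [0, 0, -0.24]],
  [[-18, -20, 45], [0, 0, -0.36]],
  [[-22, -24, 65], [0, 0, -0.48]],
  [[-22, -24, 85], [0, 0, -0.6]],
])

```text
t: 28.18
ee_pos: [503.9, 92.1, 174.0]
orientation: [2.999, 0.935, 0.0]
ft_force: [0.5, 0.0, -0.2]
width: 39.6
grasp_force: 0.0
```

Emit:
servo_tool([
  [[0, 0, 25], [0, 0, -0.11]],
  [[0, 0, 50], [0, 0, -0.22]],
  [[0, 0, 70], [0, 0, -0.33]],
  [[0, 0, 80], [0, 0, -0.33]],
  [[0, 0, 80], [0, 0, -0.33]],
])

```text
t: 28.6
ee_pos: [503.1, 91.7, 92.7]
orientation: [-2.811, -1.401, 0.006]
ft_force: [0.4, 0.5, 0.6]
width: 39.4
grasp_force: 0.0
```

Emit:
servo_tool([
  [[0, 0, 0], [0, 0, 0]],
  [[0, 0, 0], [0, 0, 0]],
  [[0, 0, 0], [0, 0, 0]],
])

```text
t: 28.85
ee_pos: [505.4, 92.9, 95.9]
orientation: [2.809, 1.406, 0.004]
ft_force: [0.2, 1.1, 0.1]
width: 39.6
grasp_force: 0.0
```

```bash
python3 - <<'E'
from h import *
o=st(); Rm=R.from_rotvec(o["orientation"]).as_matrix(); print("tool y yaw",np.degrees(np.arctan2(Rm[1,1],Rm[0,1])))
im=get_image("wrist"); C=cloud(im).reshape(-1,3); C=C[~np.isnan(C[:,0])]
hookfit(C,450,640,20,165)
d=np.array([504.6,91.8,23])-o["ee_pos"]; print("tool delta to heel",np.round(Rm.T@d,1))
E
```

```text
t 28.85 p [505.4  92.9  95.9] w 39.6 gf 0.0 F [0.2 1.1 0.1]
[[0.599, 0.8, 0.002], [0.8, -0.599, 0.0], [0.002, 0.002, -1.0]] q [0.16 0.45 1.96 0.   0.73 0.8 ]
tool y yaw -36.83040778048631
bar 2018 pad 591 [505.4  93.   62.3]
pad rect [504.7  92. ] [25.9 11.8] 55.5
centre [544.   62.9] yaw hook x deg -36.5 cost 3439.4 heel [504.7  92. ]
bar angle range in hook frame [ -1.  82. 165.] 2018
tool delta to heel [-1.4 -0.1 72.9]
```

Emit:
servo_tool([
  [[0, 0, 20], [0, 0, 0]],
  [[0, 0, 45], [0, 0, 0]],
  [[0, 0, 62], [0, 0, 0]],
  [[0, 0, 70], [0, 0, 0]],
  [[0, 0, 70], [0, 0, 0]],
])

```text
t: 29.32
ee_pos: [503.6, 92.8, 23.8]
orientation: [-2.808, -1.408, 0.003]
ft_force: [-0.4, -0.7, -0.5]
width: 39.4
grasp_force: 0.0
```

Emit:
servo_tool([
  [[0, 0, 0], [0, 0, 0]],
  [[0, 0, 0], [0, 0, 0]],
  [[0, 0, 0], [0, 0, 0]],
])

```text
t: 29.57
ee_pos: [505.2, 93.1, 25.8]
orientation: [2.808, 1.408, 0.003]
ft_force: [-0.1, -0.4, 0.2]
width: 39.7
grasp_force: 0.0
```

Emit:
servo_tool([
  [[0, 0, 0], [0, 0, 0]],
  [[0, 0, 0], [0, 0, 0]],
  [[0, 0, 0], [0, 0, 0]],
  [[0, 0, 0], [0, 0, 0]],
  [[0, 0, 0], [0, 0, 0]],
], grip=1)

```text
t: 29.98
ee_pos: [504.5, 92.9, 24.9]
orientation: [2.808, 1.408, 0.001]
ft_force: [-1.0, 1.2, 2.5]
width: 12.2
grasp_force: 30.0
```

```bash
python3 - <<'E'
from h import *
o=st(); Rm=R.from_rotvec(o["orientation"]).as_matrix(); print("tool y yaw",np.degrees(np.arctan2(Rm[1,1],Rm[0,1])))
E
```

```text
t 29.98 p [504.5  92.9  24.9] w 12.2 gf 30.0 F [-1.   1.2  2.5]
[[0.598, 0.802, 0.001], [0.802, -0.598, 0.0], [0.0, 0.0, -1.0]] q [ 0.16  0.58  1.97 -0.    0.58  0.8 ]
tool y yaw -36.724288827961786
```

Emit:
servo_tool([
  [[0, 0, -20], [0, 0, 0]],
  [[0, 0, -60], [0, 0, 0]],
  [[0, 0, -100], [0, 0, 0]],
  [[0, 0, -140], [0, 0, 0]],
  [[0, 0, -180], [0, 0, 0]],
])

```text
t: 30.4
ee_pos: [503.5, 92.8, 206.2]
orientation: [-2.808, -1.408, 0.002]
ft_force: [0.0, -0.0, -1.0]
width: 11.7
grasp_force: 30.0
```

Emit:
servo_tool([
  [[-10, 12, -10], [0, 0, -0.1]],
  [[-30, 36, -10], [0, 0, -0.22]],
  [[-50, 60, -10], [0, 0, -0.34]],
  [[-72, 86, -10], [0, 0, -0.47]],
  [[-91, 109, -10], [0, 0, -0.6]],
])

```text
t: 30.82
ee_pos: [537.0, -46.6, 214.7]
orientation: [-2.273, -2.168, 0.0]
ft_force: [0.4, 0.1, -1.9]
width: 12.4
grasp_force: 30.0
```

Emit:
servo_tool([
  [[-32, 9, 0], [0, 0, -0.12]],
  [[-66, 18, 0], [0, 0, -0.24]],
  [[-100, 28, 0], [0, 0, -0.36]],
  [[-127, 36, 0], [0, 0, -0.48]],
  [[-137, 39, 0], [0, 0, -0.54]],
])

```text
t: 31.23
ee_pos: [569.1, -187.7, 214.4]
orientation: [1.616, 2.693, -0.001]
ft_force: [-0.1, 0.1, -0.1]
width: 11.8
grasp_force: 30.0
```

Emit:
servo_tool([
  [[0, 0, 0], [0, 0, 0]],
  [[0, 0, 0], [0, 0, 0]],
  [[0, 0, 0], [0, 0, 0]],
  [[0, 0, 0], [0, 0, 0]],
])

```text
t: 31.57
ee_pos: [568.4, -182.8, 214.5]
orientation: [-1.621, -2.69, -0.0]
ft_force: [-0.2, 0.1, -0.6]
width: 11.5
grasp_force: 30.0
```

```bash
python3 - <<'E'
from h import *
o=st(); Rm=R.from_rotvec(o["orientation"]).as_matrix(); print("tool y yaw",np.degrees(np.arctan2(Rm[1,1],Rm[0,1])))
zb=o["ee_pos"][2]-24.9
im=get_image("wrist"); cv2.imwrite("pics/w6.png",im["frame"]); W=cloud(im); C=W.reshape(-1,3); C=C[~np.isnan(C[:,0])]
np.savez("w6.npz",C=C)
for n in ("wrist","top"):
    if n=="top": im=get_image("top"); C=cloud(im).reshape(-1,3); C=C[~np.isnan(C[:,0])]
    P=C[(C[:,0]>630)&(C[:,0]<700)&(C[:,1]>-185)&(C[:,1]<-130)&(C[:,2]>145)&(C[:,2]<169)]
    print(n,"eye",len(P),np.round(P.mean(0),1) if len(P) else 0, cv2.minAreaRect(P[:,:2].astype(np.float32)) if len(P)>3 else 0)
    B=C[(C[:,0]>500)&(C[:,0]<720)&(C[:,1]>-260)&(C[:,1]<-60)&(C[:,2]>zb-12)&(C[:,2]<zb+20)]
    print("bar",len(B),np.round(np.percentile(B[:,2],[5,50,95]),1) if len(B) else 0,"zb",zb)
E
```

```text
t 31.57 p [ 568.4 -182.8  214.5] w 11.5 gf 30.0 F [-0.2  0.1 -0.6]
[[-0.467, 0.884, -0.001], [0.884, 0.467, 0.0], [0.001, -0.0, -1.0]] q [-0.33  0.39  1.7   0.    1.05 -0.82]
tool y yaw 27.83506053575391
wrist eye 467 [ 658.5 -156.4  159.6] ((662.0757446289062, -156.77938842773438), (38.69914245605469, 6.897380352020264), 3.457150936126709)
bar 3905 [196.2 199.4 201. ] zb 189.60322333184882
top eye 4 [ 678.8 -151.8  158.2] ((678.7255249023438, -151.74195861816406), (3.2333199977874756, 3.4875590801239014), 89.57386016845703)
bar 98 [193.5 198.6 204.3] zb 189.60322333184882
```

View pics/w6.png

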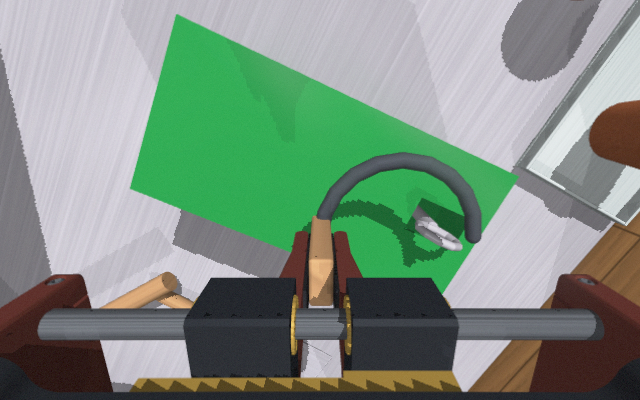

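The hook is held flat. The ring shows at (440,235), inside the hook's opening, with the tip at (473,235). Next I'll fit the hook in the hand.

```bash
python3 - <<'E'
from h import *
C=np.load("w6.npz")["C"]; o=st(); p=np.array(o["ee_pos"])
B=C[(C[:,2]>195)&(C[:,2]<202)&(C[:,0]>540)&(C[:,0]<700)&(C[:,1]>-260)&(C[:,1]<-90)]
B=B[np.hypot(*(B[:,:2]-p[:2]).T)>22]
s=least_squares(lambda v:np.hypot(B[:,0]-v[0],B[:,1]-v[1])-v[2],[614,-159,50],loss="soft_l1"); print(s.x,s.cost,len(B))
c=s.x[:2]; d=B[:,:2]-c; a=np.degrees(np.arctan2(d[:,1],d[:,0])); print(np.round(np.percentile(a%360,[0.5,50,99.5]),1))
v=c-p[:2]; print("heel->centre",np.hypot(*v),np.degrees(np.arctan2(v[1],v[0])))
E
```

```text
t 31.67 p [ 568.7 -183.   214.7] w 11.8 gf 30.0 F [-0.4 -0.3 -1. ]
[[-0.468, 0.884, -0.0], [0.884, 0.468, 0.0], [0.0, -0.0, -1.0]] q [-0.33  0.39  1.7   0.    1.05 -0.82]
[ 609.91685062 -159.10792061   48.81958107] 5757.671599682182 3501
[ 23.2 104.9 182.7]
heel->centre 47.66872125861194 30.042807878618238
```

Emit:
servo_tool([
  [[0, 1, 10], [0, 0, 0]],
  [[0, 1, 22], [0, 0, 0]],
  [[0, 1, 34], [0, 0, 0]],
  [[0, 1, 44], [0, 0, 0]],
  [[0, 1, 48], [0, 0, 0]],
])

```text
t: 32.08
ee_pos: [568.3, -183.1, 163.9]
orientation: [-1.62, -2.687, 0.001]
ft_force: [-0.9, -0.6, -1.3]
width: 12.3
grasp_force: 30.0
```

Emit:
servo_tool([
  [[0, 0, 2], [0, 0, 0]],
  [[0, 0, 4], [0, 0, 0]],
  [[0, 0, 4], [0, 0, 0]],
  [[0, 0, 4], [0, 0, 0]],
  [[0, 0, 4], [0, 0, 0]],
])

```text
t: 32.5
ee_pos: [570.0, -183.8, 163.2]
orientation: [1.621, 2.69, 0.0]
ft_force: [0.6, 0.0, -1.2]
width: 11.9
grasp_force: 30.0
```

```bash
python3 - <<'E'
from h import *
o=st(); Rm=R.from_rotvec(o["orientation"]).as_matrix(); print("tool y yaw",np.degrees(np.arctan2(Rm[1,1],Rm[0,1])))
p=np.array(o["ee_pos"]); c=p+Rm@np.array([-.7,50,0]); print("hook centre est",np.round(c,1),"underside",p[2]-24.9)
im=get_image("wrist"); cv2.imwrite("pics/w7.png",im["frame"])
E
```

```text
t 32.5 p [ 570.  -183.8  163.2] w 11.9 gf 30.0 F [ 0.6  0.  -1.2]
[[-0.467, 0.884, 0.001], [0.884, 0.467, -0.0], [-0.001, 0.001, -1.0]] q [-0.33  0.46  1.73  0.    0.95 -0.82]
tool y yaw 27.84395787605139
hook centre est [ 614.6 -161.1  163.2] underside 138.28462212428272
```

View pics/w7.png

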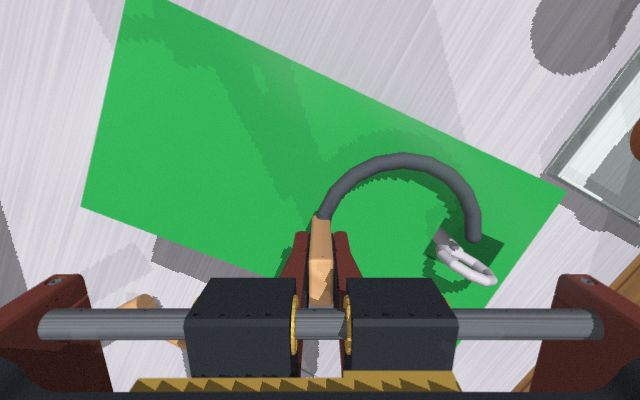

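Tip at (473,238) faces the ring opening at (465,262), so I'll start the swing about the hook's centre.

Emit:
servo_tool([
  [[6, 0.3, 0], [0, 0, 0.1]],
  [[10.9, 1.1, 0], [0, 0, 0.2]],
  [[15.7, 2.4, 0], [0, 0, 0.3]],
  [[20.4, 4.2, 0], [0, 0, 0.4]],
  [[24.9, 6.5, 0], [0, 0, 0.5]],
])

```text
t: 32.97
ee_pos: [563.9, -158.5, 163.2]
orientation: [2.242, 2.2, 0.001]
ft_force: [-0.1, -0.1, -0.4]
width: 12.2
grasp_force: 30.0
```

Emit:
servo_tool([
  [[5, 0.3, 0], [0, 0, 0.1]],
  [[9.9, 1.1, 0], [0, 0, 0.2]],
  [[14.7, 2.4, 0], [0, 0, 0.3]],
  [[19.4, 4.2, 0], [0, 0, 0.4]],
  [[23.9, 6.5, 0], [0, 0, 0.5]],
])

```text
t: 33.38
ee_pos: [570.8, -134.6, 163.1]
orientation: [2.717, 1.577, 0.001]
ft_force: [0.9, 1.1, -0.6]
width: 12.0
grasp_force: 30.0
```

```bash
python3 - <<'E'
from h import *
o=st(); Rm=R.from_rotvec(o["orientation"]).as_matrix(); print("tool y yaw",np.degrees(np.arctan2(Rm[1,1],Rm[0,1])))
p=np.array(o["ee_pos"]); c=p+Rm@np.array([-.7,50,0]); print("hook centre est",np.round(c,1),"underside",p[2]-24.9)
im=get_image("wrist"); cv2.imwrite("pics/w8.png",im["frame"])
E
```

```text
t 33.38 p [ 570.8 -134.6  163.1] w 12.0 gf 30.0 F [ 0.9  1.1 -0.6]
[[0.496, 0.868, 0.001], [0.868, -0.496, -0.0], [0.0, 0.001, -1.0]] q [-0.25  0.44  1.76  0.    0.94  0.27]
tool y yaw -29.736352962999923
hook centre est [ 613.9 -160.   163.2] underside 138.2340350326843
```

View pics/w8.png

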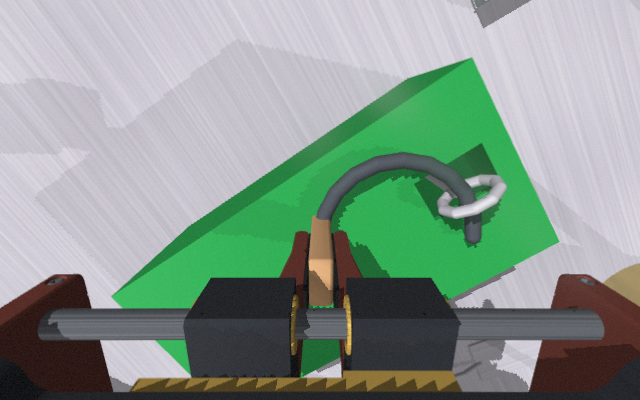

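The bar now runs through the ring at (470,195). I'll finish the swing and lower the hook.

Emit:
servo_tool([
  [[5, 0.3, 0], [0, 0, 0.1]],
  [[9.9, 1.1, 0], [0, 0, 0.2]],
  [[14.7, 2.4, 0], [0, 0, 0.3]],
  [[19.4, 4.2, 0], [0, 0, 0.4]],
  [[23.9, 6.5, 0], [0, 0, 0.5]],
])

```text
t: 33.85
ee_pos: [588.2, -117.1, 163.0]
orientation: [3.021, 0.86, 0.001]
ft_force: [-1.0, 0.4, -1.3]
width: 12.0
grasp_force: 30.0
```

Emit:
servo_tool([
  [[5, 0.3, 0], [0, 0, 0.1]],
  [[9.9, 1.1, 0], [0, 0, 0.2]],
  [[14.7, 2.4, 0], [0, 0, 0.3]],
  [[19.4, 4.2, 0], [0, 0, 0.4]],
  [[23.5, 6.3, 0], [0, 0, 0.49]],
])

```text
t: 34.27
ee_pos: [611.7, -110.1, 163.0]
orientation: [3.14, 0.101, 0.001]
ft_force: [-0.9, 0.7, -1.0]
width: 11.8
grasp_force: 30.0
```

Emit:
servo_tool([
  [[0, 0, 0], [0, 0, 0]],
  [[0, 0, 1], [0, 0, 0]],
  [[0, 0, 2], [0, 0, 0]],
  [[0, 0, 2], [0, 0, 0]],
  [[0, 0, 2], [0, 0, 0]],
])

```text
t: 34.68
ee_pos: [611.0, -110.2, 160.6]
orientation: [-3.14, -0.107, 0.001]
ft_force: [0.3, 0.3, -1.1]
width: 11.6
grasp_force: 30.0
```

```bash
python3 - <<'E'
from h import *
o=st(); Rm=R.from_rotvec(o["orientation"]).as_matrix(); print("tool y yaw",np.degrees(np.arctan2(Rm[1,1],Rm[0,1])))
p=np.array(o["ee_pos"]); c=p+Rm@np.array([-.7,50,0]); print("hook centre est",np.round(c,1),"underside",p[2]-24.9)
im=get_image("wrist"); cv2.imwrite("pics/w9.png",im["frame"]); W=cloud(im); C=W.reshape(-1,3); C=C[~np.isnan(C[:,0])]
b=lambda x0,x1,y0,y1,z0,z1: C[(C[:,0]>x0)&(C[:,0]<x1)&(C[:,1]>y0)&(C[:,1]<y1)&(C[:,2]>z0)&(C[:,2]<z1)]
P=b(630,700,-185,-130,152,172); print("eye",len(P),cv2.minAreaRect(P[:,:2].astype(np.float32)))
L=b(560,700,-230,-100,130,138); print("lid z",np.median(L[:,2]))
B=b(590,690,-220,-125,141,149.5); B=B[(abs(np.hypot(B[:,0]-614,B[:,1]+160)-50)<9)]; print("bar z",np.percentile(B[:,2],[50,90,98]))
s=least_squares(lambda v:np.hypot(B[:,0]-v[0],B[:,1]-v[1])-50,[614,-160],loss="soft_l1"); print(s.x,s.cost,len(B))
E
```

```text
t 34.68 p [ 611.  -110.2  160.6] w 11.6 gf 30.0 F [ 0.3  0.3 -1.1]
[[0.998, 0.068, -0.0], [0.068, -0.998, 0.0], [-0.0, -0.0, -1.0]] q [-0.2   0.49  1.68  0.    0.97  1.3 ]
tool y yaw -86.08700438010601
hook centre est [ 613.7 -160.1  160.6] underside 135.6946065972345
eye 870 ((664.2313842773438, -156.32412719726562), (37.838157653808594, 7.307748794555664), 3.4490458965301514)
lid z 135.55610303277967
bar z [145.30839679 146.48181624 147.07413579]
[ 613.17092703 -158.24589098] 4567.901832199272 2738
```

View pics/w9.png

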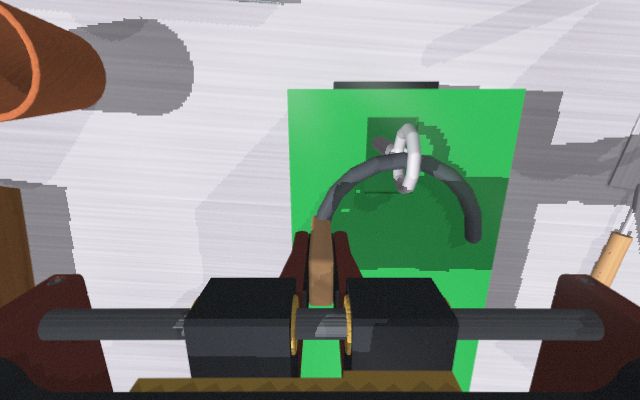

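The ring sits at the middle of the hook's curve, around (405,158). I'll set the hook down, release it and withdraw.

Emit:
servo_tool([
  [[0, 0, 0.5], [0, 0, 0]],
  [[0, 0, 1], [0, 0, 0]],
  [[0, 0, 1], [0, 0, 0]],
  [[0, 0, 1], [0, 0, 0]],
])

```text
t: 35.07
ee_pos: [611.3, -110.1, 159.9]
orientation: [3.14, 0.105, 0.0]
ft_force: [-1.6, 1.2, 0.9]
width: 11.8
grasp_force: 30.0
```

Emit:
servo_tool([
  [[0, 0, 0], [0, 0, 0]],
  [[0, 0, 0], [0, 0, 0]],
  [[0, 0, 0], [0, 0, 0]],
  [[0, 0, 0], [0, 0, 0]],
  [[0, 0, 0], [0, 0, 0]],
], grip=0)

```text
t: 35.48
ee_pos: [611.4, -110.1, 159.7]
orientation: [3.14, 0.105, 0.0]
ft_force: [0.2, 0.3, -0.2]
width: 41.3
grasp_force: 0.0
```

Emit:
servo_tool([
  [[0, 0, -8], [0, 0, 0]],
  [[0, 0, -25], [0, 0, 0]],
  [[0, 0, -55], [0, 0, 0]],
  [[0, 0, -90], [0, 0, 0]],
  [[0, 0, -120], [0, 0, 0]],
])

```text
t: 35.9
ee_pos: [611.3, -110.1, 282.0]
orientation: [3.14, 0.105, 0.001]
ft_force: [0.1, -0.5, -0.2]
width: 44.0
grasp_force: 0.0
```

Emit:
servo_tool([
  [[0, 0, 0], [0, 0, 0]],
  [[0, 0, 0], [0, 0, 0]],
  [[0, 0, 0], [0, 0, 0]],
])

```text
t: 36.15
ee_pos: [610.9, -110.0, 279.6]
orientation: [-3.14, -0.105, 0.0]
ft_force: [0.4, -0.1, -0.4]
width: 44.0
grasp_force: 0.0
```

```bash
python3 - <<'E'
from h import *
st()
im=get_image("wrist"); cv2.imwrite("pics/w10.png",im["frame"]); C=cloud(im).reshape(-1,3); C=C[~np.isnan(C[:,0])]
hookfit(C[~((C[:,0]>638)&(C[:,1]<-140)&(C[:,2]>149))],550,700,-230,-80,135.5)
b=lambda x0,x1,y0,y1,z0,z1: C[(C[:,0]>x0)&(C[:,0]<x1)&(C[:,1]>y0)&(C[:,1]<y1)&(C[:,2]>z0)&(C[:,2]<z1)]
P=b(630,700,-185,-130,149,172); print("eye",len(P),cv2.minAreaRect(P[:,:2].astype(np.float32)))
P=b(400,720,-250,-80,132,138); print("lid",np.median(P[:,2]),cv2.minAreaRect(P[:,:2].astype(np.float32)))
E
```

```text
t 36.15 p [ 610.9 -110.   279.6] w 44.0 gf 0.0 F [ 0.4 -0.1 -0.4]
[[0.998, 0.067, -0.0], [0.067, -0.998, 0.0], [-0.0, -0.0, -1.0]] q [-0.2   0.36  1.59 -0.    1.19  1.31]
bar 1391 pad 410 [ 611.3 -109.8  197.3]
pad rect [ 610.4 -109.8] [26.  11.4] 4.1
centre [ 613.2 -158.9] yaw hook x deg -86.8 cost 2486.5 heel [ 610.4 -109.8]
bar angle range in hook frame [ -1.  78. 165.] 1371
eye 312 ((664.465087890625, -156.36988830566406), (39.659454345703125, 7.130006790161133), 3.8387765884399414)
lid 135.59055360686835 ((558.9454345703125, -163.88198852539062), (289.7672119140625, 140.60023498535156), 3.8757877349853516)
```

View pics/w10.png

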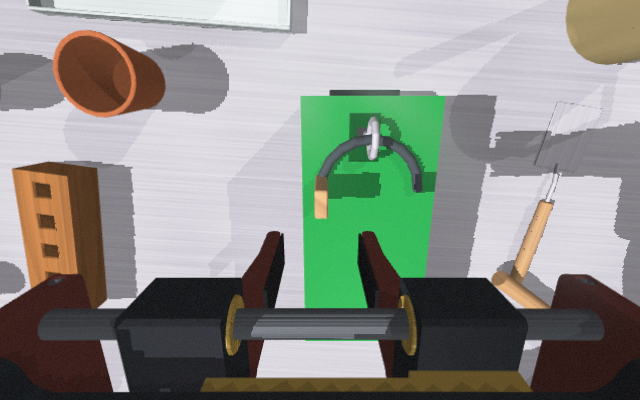

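The lid is shut, the hook lies flat, and its curve's middle runs through the ring at (373,138). I'm handing the job in.

```bash
python3 -c "
from h import *
print(close_job())"
```

```text
the job is handed in; nothing more can be done
None
```

The job is handed in: all three pegs present are seated in the caddy rack, the lid is shut, and the C-hook lies flat on it with the middle of its curve through the ring (within about 2 mm by the last picture); no verdict was returned.

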